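Set the ball-knob attenuator and start the sweep

ROBOT

A 6-joint arm with a two-finger parallel gripper is mounted at the origin on the work surface. World frame = base frame: x ahead of the robot, y to its left, z up, the work surface at z = 0. Lengths are in m, angles in rad, forces in N, time in s.
With the tool pointing down it reaches from about 0.325 to 0.775 m from the base axis. Payload 5.5 kg.
Tool frame: the origin (TCP) lies at the very end of the fingers, on their centre line; the grasp point (between the pads) lies 19 mm behind it; z points along the fingers, y is the line along which they close (so a half turn about z gives the same grasp; the last joint's range is limited). The gripper opens to 88 mm and grips with 3 to 60 N. Pads are 20 mm wide; open, the fingers measure 115 mm over their backs; the gripper's body (75 mm by 178 mm) begins 61 mm behind the grasp point.
Start: joints at [-1.388, 0.091, 1.231, -0, 1.82, -0.057], TCP at [0.143, -0.583, 0.223] pointing down, gripper open.
Joint ranges: [-2.87, 2.87], [-0.86, 2.18], [0.17, 2.46], [-1.51, 4.65], [0.06, 2.69], [-2.65, 2.65]. Speed limits (rad/s): [2.57, 2.57, 3.01, 3.14, 3.14, 3.14].

INTERFACE

Orientations are given as a unit quaternion [w, x, y, z].
In Python, from station import manip gives the robot as it stands.
- The arm moves only by the tool apply_moves, never from a script. Its argument "deltas" is a list of rows, each a list of 3 entries, a list of its own where there are three numbers: the shift along the tool's x, y, z scaled (see below), then the turn, a rotation vector about the tool's x, y, z scaled (see below), then the gripper's target within -1 to 1 (fully open at 1, half-way at 0, shut at -1). A call has 1 to 5 rows; each row is the pose to reach, as a shift and turn from the pose commanded when the call began, along the tool's axes at that moment; what a row does not reach only later rows make up. The controller multiplies each number of a shift by 400 mm and each number of a turn by pi/4 rad. A row lasts 1/12 s, in which the tool goes at most 41.7 mm and 7.16 degrees, less where a joint would pass 70% of its speed; a pose out of reach is approached as far as the arm can. A call with a number of a shift or a turn outside -1 to 1 is refused whole. A call with a gripper value outside its range is refused whole. The fingers move at their own pace and stop on an object; the grip force is fixed at half the most. Time passes only in rows, so rows that repeat a pose let the fingers close. It gives the time, the measured TCP pose, the force, the opening and the grip force at its end, in the units of the state.
- manip.get_state(): the state, without advancing time (a new reading comes with each control period).
- manip.grab_frame(name): name is "side" or "top"; returns a dict with "image" (400x640x3 uint8, red, green, blue), "depth" (400x640 float32, m along the optical axis (not along the pixel's ray), 0 where there is no reading), "vertical_fov" (degrees; the focal length in pixels is half the picture's height over the tangent of half this angle, whatever the lens; pixels are square), "cx", "cy" (the principal point, pixels), "k1" (the pictures are not rectified: a ray, as slopes to the right and down, at radius r is drawn at 1 + k1 r^2 times it, then the intrinsics apply), "cam_to_world" (4x4, takes a point from camera to world coordinates). Camera axes: x right, y up, looking along -z (the intrinsics and any distortion apply to the point x, -y, -z); pixel columns grow to the right and rows downward; lengths in m; the calibration is good to about 2 mm. A picture is of the moment at which its call begins.
- manip.sign_off(): hands the job in; it is judged then, once.
Trained networks look in a picture, given as the dict that the camera call returned (one of the last four; its "shot" number tells which), for a name from the list of things; names that differ only in an ending like _2 or _b are one class to them, and where a whole thing is asked for, a point or a joint stands for the part that bears it (a point fixed in the world has none). Each returns a list of dicts, best first, with "p" (0 to 1); they miss things now and then, are a little off and sometimes report something else, mostly with a low value. They report only what shows in the picture. A call takes as long as a camera call.
- manip.recognise(label, picture): "location" ([x, y, z] in m, in world coordinates, good to about 4 mm: the middle of the surface that is visible of it).
- manip.trace(label, picture): "pixels" (400x640 bool, what is visible of it).
The state is a dict: "time": time; "q": joint angles; "qd": joint speeds; "effort": joint torques, N m; "position": TCP position; "orientation": TCP orientation; "wrist_force": force on the tool from outside, world axes, zero at the start; "moment": the same for the moment, N m; "gripper_width": opening from 0.0 (shut) to 1.0 (fully open); "finger_force": force on a finger pad.
Only numpy, scipy, OpenCV 4.12 (cv2) and the standard library are available. Lean on these libraries where they do the work, as an engineer would, in place of code of your own. Each camera call takes 0.05 s, during which the arm holds its last target. There are 200 camera calls.

TASK

On the sloping console that has the ball knob, turn the ball until the white pointer on its dial lines up with the steel index tab on the dial's rim. Then press the start button on the low box fully down and let it come back up. Leave the index tab, the bar-knob dial on the other console and the loose lamps as they are.

Things in the scene. Friction and masses are not known exactly. Their poses are not given: they have to be found in the camera images.
- ball (a point): Centre of the smooth black ball knob, 40 mm in diameter, on a 16 mm steel stem, 38 mm above the sloping panel. Z axis: the turning axis, square out of the panel (up, towards the robot); x axis: the way the pointer points. The ball is slippery (friction about 0.25): fingertips 10 mm short of its widest part slide off, so close on the full diameter, at 30 N or more. Turns stiffly (about 0.12 N m) and stays where left.
- console: Grey desk console with the ball knob, fixed to the bench: 180 deep, 170 wide, 135 mm high; origin under its centre, z up, x to its back. Its aluminium panel leans 35 degrees from level, low edge (30 mm up) towards the robot. Under the ball a black disc 72 mm across turns with it, its top 7 mm above the panel; a tab ring lies round it.
- dial (a joint): Angle of the ball knob and its pointer, rad. 0 = pointer straight up the slope; grows counter-clockwise as seen looking at the panel from outside (right-handed about the z axis of point ball). Stops at -2.5 and 2.5.
- index (a joint): Angle of the steel index tab on the dial's rim, rad, same zero and sense as joint dial: the dial is right when both are equal. The tab ring is stiff (0.8 N m) and is not to be moved.
- pointer_mark (a point): End of the white pointer line (4 mm wide) on the black disc under the ball: 42 mm from the turning axis, 7 mm above the panel. Turns with the dial. (The disc itself has a radius of 36 mm.)
- index_mark (a point): Where the end of the pointer shall be: the point 42 mm from the turning axis, 7 mm above the panel, just inside the index tab, a dark steel block 14 mm long radially, 8 mm wide, 8 mm high, reaching from 45 to 59 mm from the axis and standing 9 mm above the panel.
- start_top (a point): Centre of the top of the start button when it is up: a grey round button 28 mm in diameter, 52 mm above the bench, on an aluminium box 90 x 60 x 30 mm (fixed to the bench). Z axis up; it is pressed straight down.
- start (a joint): Travel of the start button, m: 0 = up, 0.006 = fully down. A spring brings it back up; fully down takes about 5 N.
- bar_dial (a joint): Angle of the other console's dial, rad: a black bar-shaped knob 52 x 12 mm, 26 mm high. Not to be turned.
- lamp_large_center (a point): Centre of a loose white recessed lamp, a flanged disc 110 mm across and 40 mm high. Leave it alone.
- lamp_medium_center (a point): Centre of a loose white recessed lamp, 90 mm across and 45 mm high. Leave it alone.
- lamp_small_center (a point): Centre of a loose white recessed lamp, 70 mm across and 55 mm high. Leave it alone.
- bar_end (a point): White-lined end of the bar knob, 26 mm from its axis, on the other, otherwise similar console; it is not to be turned.

How it is judged:
By the outcome, as a careful person would: the job done as asked, in the order asked, and still so for the second after the job is handed in, with the robot touching nothing.
It also fails if it takes over 58 s, if anything falls off the work surface, if the arm or the gripper's body presses on something with over 40 N, if the wrist force passes 120 N, or if a joint passes its speed limit or range.

## Working session

There is one attempt and no reset: what is moved stays moved. The work goes in short steps, Python scripts to look and compute and a tool call to move; the robot and the scene stay as the last step left them, time stands still between calls to the robot, and variables do not carry over. Pictures are saved under pics/ and viewed, at most 10 in all, crops included, and the job is handed in when it is done.

Besides the shell and the picture viewer there is one more tool, called after ">>>" as name(argument=value, ...), one argument or row to a line, values as JSON. apply_moves: Moves the arm, as the interface text tells. Its arguments: {"type":"object","properties":{"deltas":{"type":"array","items":{"type":"array"}}},"required":["deltas"]}

```bash
mkdir -p pics; cat > h.py <<'E'
import numpy as np, cv2
from station import manip
def K(p):
    h=p["image"].shape[0]; f=h/2/np.tan(np.radians(p["vertical_fov"])/2)
    return np.array([[f,0,p["cx"]],[0,f,p["cy"]],[0,0,1.]]), np.array([p["k1"],0,0,0,0.])
def world(p,uv,depth=None):
    """uv Nx2 -> world points by depth"""
    k,d=K(p); uv=np.asarray(uv,float).reshape(-1,2)
    n=cv2.undistortPoints(uv.reshape(-1,1,2),k,d).reshape(-1,2)
    z=p["depth"][uv[:,1].round().astype(int),uv[:,0].round().astype(int)] if depth is None else depth
    c=np.c_[n[:,0]*z,-n[:,1]*z,-z]; T=np.array(p["cam_to_world"])
    return c@T[:3,:3].T+T[:3,3]
def ray(p,uv):
    k,d=K(p); n=cv2.undistortPoints(np.asarray(uv,float).reshape(-1,1,2),k,d).reshape(-1,2)
    T=np.array(p["cam_to_world"]); return T[:3,3], np.c_[n[:,0],-n[:,1],-np.ones(len(n))]@T[:3,:3].T
def proj(p,X):
    T=np.linalg.inv(np.array(p["cam_to_world"])); c=np.atleast_2d(X)@T[:3,:3].T+T[:3,3]
    k,d=K(p); q=c*[1,-1,-1]
    return cv2.projectPoints(q,np.zeros(3),np.zeros(3),k,d)[0].reshape(-1,2)
def save(p,name,crop=None,s=1):
    im=p["image"][:,:,::-1]
    if crop: x0,y0,x1,y1=crop; im=im[y0:y1,x0:x1]
    cv2.imwrite("pics/"+name,cv2.resize(im,None,fx=s,fy=s,interpolation=cv2.INTER_CUBIC))
E
python3 - <<'E'
from h import *
np.set_printoptions(precision=4,suppress=True)
for n in("top","side"):
    p=manip.grab_frame(n); save(p,n+"0.png")
    print(n,p["vertical_fov"],p["k1"],np.array(p["cam_to_world"]))
    for l in("ball","console","index_mark","index","dial","pointer_mark","start_top","bar_end","lamp_large_center","lamp_medium_center","lamp_small_center"):
        try: r=manip.recognise(l,p)
        except Exception as e: print(l,e); continue
        for d in r[:2]: print(l,round(d["p"],2),np.array(d["location"]),proj(p,d["location"])[0].round())
E
```

```text
top 46.07324040957234 0.01692080190293447 [[ 0.1054  0.9721 -0.2096  0.2843]
 [-0.9944  0.1034 -0.0206  0.0034]
 [ 0.0017  0.2106  0.9776  1.3532]
 [ 0.      0.      0.      1.    ]]
ball 0.57 [0.5603 0.2104 0.0951] [259. 193.]
console 0.62 [0.5793 0.2059 0.0959] [261. 187.]
console 0.54 [ 0.4817 -0.013   0.0508] [337. 233.]
index_mark 0.8 [0.5737 0.2164 0.0886] [258. 189.]
index_mark 0.6 [0.5586 0.2126 0.0988] [258. 194.]
index 0.78 [0.5707 0.2169 0.0872] [257. 190.]
index 0.25 [0.5845 0.2109 0.0968] [260. 185.]
dial 0.93 [0.5608 0.2075 0.0988] [260. 193.]
pointer_mark 0.74 [0.5586 0.2128 0.1017] [258. 193.]
start_top 0.49 [ 0.4816 -0.0153  0.0519] [337. 233.]
bar_end 0.64 [ 0.5959 -0.2054  0.0889] [411. 197.]
lamp_large_center 0.98 [0.7012 0.0052 0.0401] [338. 158.]
lamp_large_center 0.58 [ 0.5978 -0.2075  0.0905] [411. 196.]
lamp_medium_center 0.84 [0.3748 0.326  0.0421] [211. 258.]
lamp_medium_center 0.48 [ 0.5963 -0.2059  0.0905] [411. 197.]
lamp_small_center 0.86 [ 0.3964 -0.2829  0.0551] [432. 274.]
side 53.23967344882803 -0.10078235684155672 [[-0.9738  0.1088 -0.1998  0.3287]
 [-0.2264 -0.5493  0.8044  0.8067]
 [-0.0222  0.8285  0.5595  0.6778]
 [ 0.      0.      0.      1.    ]]
ball 0.76 [0.5539 0.2298 0.0988] [286. 267.]
console 0.77 [0.5855 0.2602 0.0787] [268. 282.]
index_mark 0.68 [0.5817 0.2414 0.0946] [272. 270.]
index 0.95 [0.5753 0.236  0.0936] [275. 269.]
dial 0.55 [0.5514 0.2249 0.1043] [287. 264.]
pointer_mark 0.85 [0.5567 0.2238 0.103 ] [285. 263.]
bar_end 0.76 [ 0.602  -0.2014  0.0944] [314. 167.]
lamp_large_center 0.73 [ 0.6988 -0.0074  0.0443] [262. 215.]
lamp_large_center 0.36 [0.5783 0.2392 0.0963] [273. 269.]
lamp_medium_center 0.7 [0.3778 0.3345 0.0458] [361. 338.]
lamp_small_center 0.62 [ 0.3974 -0.2637  0.0564] [384. 175.]
lamp_small_center 0.51 [ 0.601  -0.1998  0.0973] [314. 167.]
```

```bash
python3 - <<'E'
import cv2,numpy as np
t=cv2.imread("pics/top0.png");s=cv2.imread("pics/side0.png")
a=cv2.resize(t[140:240,210:310],(400,400),interpolation=cv2.INTER_CUBIC)
b=cv2.resize(s[215:315,225:325],(400,400),interpolation=cv2.INTER_CUBIC)
cv2.imwrite("pics/crop1.png",np.hstack([a,b]))
E
```

```text
(no output)
```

View pics/crop1.png

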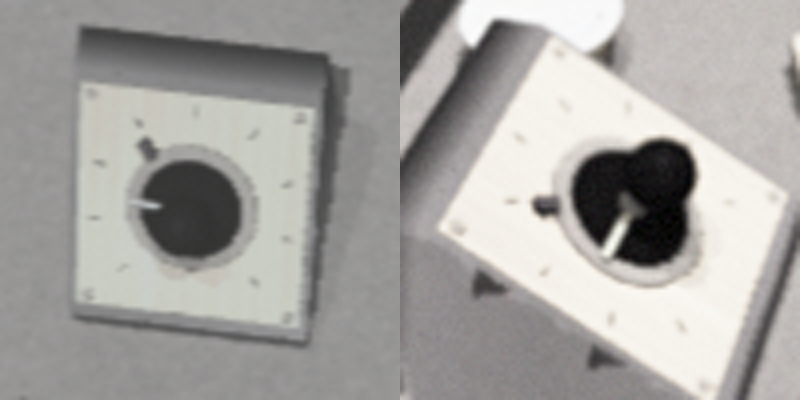

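View pics/top0.png

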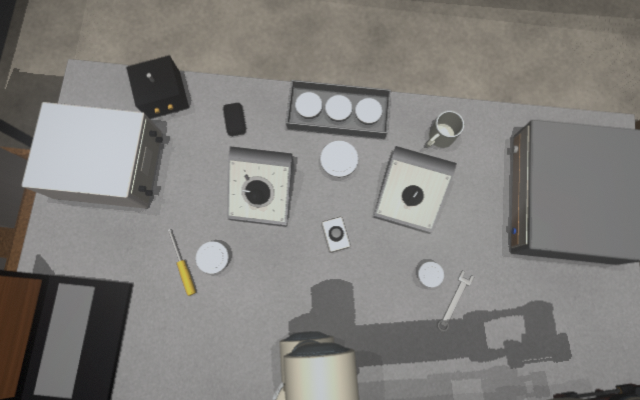

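The crop shows the pointer pointing left (top view, about px (242,191)) and the tab at upper left (247,177). In the side view the pointer end is about (277,279) and the tab about (261,266). Next I fit the panel plane and rectify both views.

```bash
cat > rect.py <<'E'
from h import *
np.set_printoptions(precision=4,suppress=True)
def frame(O,yaw):
    # panel axes: u up slope, v left, n out
    c,s=np.cos(yaw),np.sin(yaw); t=np.radians(35)
    u=np.array([c*np.cos(t),s*np.cos(t),np.sin(t)]); n=np.array([-c*np.sin(t),-s*np.sin(t),np.cos(t)])
    return u,np.cross(n,u),n
def rectify(p,O,yaw,h,R=0.1,N=400):
    u,v,n=frame(O,yaw); g=np.linspace(R,-R,N); A,B=np.meshgrid(g,g,indexing="ij") # rows: up slope down, cols: left->right
    X=O+A[...,None]*u+B[...,None]*v+h*n
    m=proj(p,X.reshape(-1,3)).reshape(N,N,2).astype(np.float32)
    return cv2.remap(p["image"][:,:,::-1],m[...,0],m[...,1],cv2.INTER_CUBIC)
E
python3 - <<'E'
from rect import *
P={}
for nme in("top","side"):
    p=manip.grab_frame(nme); P[nme]=p
    im=cv2.cvtColor(p["image"],cv2.COLOR_RGB2HSV).astype(int)
    b=(230,140,300,230) if nme=="top" else (225,215,330,320)
    vv,uu=np.mgrid[b[1]:b[3],b[0]:b[2]]; uv=np.c_[uu.ravel(),vv.ravel()]
    X=world(p,uv); V=im[uv[:,1],uv[:,0],2]
    t=np.radians(35)
    ok=(V>(185 if nme=="top" else 185))&(X[:,2]>0.03)&(X[:,2]<.14)
    Y=X[ok]
    for _ in range(6):
        c=np.median(Y,0) if _==0 else Y.mean(0); n=np.linalg.svd(Y-Y.mean(0),full_matrices=False)[2][2]; n*=np.sign(n[2]); Y=Y[abs((Y-Y.mean(0))@n)<.004]
    c=Y.mean(0); print(nme,len(Y),c,n,"lean",np.degrees(np.arccos(n[2])),"yaw",np.degrees(np.arctan2(-n[1],-n[0])))
    yaw=np.arctan2(-n[1],-n[0]); u,v,n2=frame(c,yaw)
    q=np.c_[(Y-c)@u,(Y-c)@v].astype(np.float32); r=cv2.minAreaRect(q); print(r, "center",c+r[0][0]*u+r[0][1]*v)
    for l in("start_top","dial","index"):
        for tr in manip.trace(l,p)[:1]:
            m=tr["pixels"]; ys,xs=np.nonzero(m); print(l,round(tr["p"],2),len(xs),xs.mean(),ys.mean(),xs.min(),xs.max(),ys.min(),ys.max(),np.median(world(p,np.c_[xs,ys]),0))
import pickle; pickle.dump(P,open("P.pkl","wb"))
E
```

```text
top 1923 [0.5704 0.2166 0.0845] [-0.5743  0.0075  0.8186] lean 35.05314222149311 yaw -0.7479320561059534
((-0.0023743510246276855, 0.00043485313653945923), (0.1646777242422104, 0.1572800576686859), 0.33620551228523254) center [0.5684 0.217  0.0831]
start_top 0.55 77 336.1948051948052 232.93506493506493 332 341 228 237 [ 0.4806 -0.0115  0.0517]
dial 0.58 479 257.41753653444675 192.02713987473905 244 270 181 203 [0.5623 0.2114 0.0999]
index 0.54 376 257.4281914893617 190.25797872340425 241 274 175 206 [0.5729 0.217  0.0889]
side 574 [0.5765 0.2411 0.089 ] [-0.5371 -0.077   0.84  ] lean 32.86102456988695 yaw 8.155798954536735
((-0.011956565082073212, -0.004621800035238266), (0.20388680696487427, 0.05042270943522453), 22.080734252929688) center [0.5675 0.2351 0.0821]
dial 0.7 752 284.03723404255317 264.7539893617021 269 297 249 281 [0.5558 0.2274 0.0989]
index 0.76 456 277.5592105263158 270.11622807017545 258 300 248 287 [0.5794 0.2411 0.0934]
```

```bash
python3 - <<'E'
from rect import *
import pickle; P=pickle.load(open("P.pkl","rb"))
O=np.array([.5684,.217,.0831]); yaw=np.radians(-.75)
ims=[rectify(P[k],O,yaw,.007) for k in("top","side")]
for i in ims:
    for r in(36,59): cv2.circle(i,(200,200),int(r*2),(0,0,255),1)
cv2.imwrite("pics/rect1.png",np.hstack(ims))
E
```

```text
(no output)
```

View pics/rect1.png

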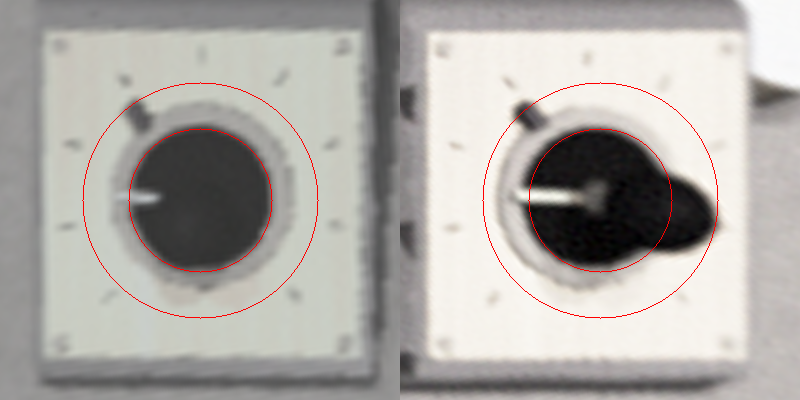

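The rectified views fit the 36 mm disc. The tab is at about +0.64 rad and the pointer at about +1.53 rad, so the turn is about -0.88 rad (clockwise). Now I plan the approach.

```bash
cat > plan.py <<'E'
from rect import *
from scipy.spatial.transform import Rotation as Ro
O=np.array([.5684,.217,.0831]); yaw=np.radians(-.75); U,V,N=frame(O,yaw)
def cur():
    s=manip.get_state(); w,x,y,z=s["orientation"]; return np.array(s["position"]),Ro.from_quat([x,y,z,w]),s
def tgt(h,phi):  # TCP h above panel on dial axis, tool x = upslope turned by phi (deg) about tool z
    return O+h*N, Ro.from_matrix(np.c_[U,-V,-N])*Ro.from_euler("z",phi,degrees=True)
def delta(pos,R):
    p,r,s=cur(); d=r.inv().apply(np.asarray(pos)-p)/.4; w=(r.inv()*R).as_rotvec()/(np.pi/4)
    print("t",round(s["time"],2),"pos",p,"q",np.array(s["q"]),"F",np.array(s["wrist_force"]).round(1),"w",round(s["gripper_width"],3),"ff",s["finger_force"]); print("shift",d.round(4),"turn",w.round(4))
E
python3 - <<'E'
from plan import *
p,r,s=cur(); print(r.as_matrix()); 
for phi in(-25,65,-115): delta(*tgt(.12,phi))
delta([.3,-.35,.35],r)
E
```

```text
[[ 0.9714  0.2375 -0.    ]
 [ 0.2375 -0.9714  0.    ]
 [ 0.     -0.     -1.    ]]
t 1.6 pos [ 0.1425 -0.5828  0.2226] q [-1.3877  0.0911  1.2307  0.      1.8198 -0.0567] F [-0.2  0.2 -0.2] w 1.004 ff 0.0
shift [ 1.3426 -1.7326  0.1031] turn [-0.2631  0.7331 -0.2263]
t 1.6 pos [ 0.1425 -0.5828  0.2226] q [-1.3877  0.0911  1.2307  0.      1.8198 -0.0567] F [-0.2  0.2 -0.2] w 1.004 ff 0.0
shift [ 1.3426 -1.7326  0.1031] turn [0.3592 0.7615 1.7074]
t 1.6 pos [ 0.1425 -0.5828  0.2226] q [-1.3877  0.0911  1.2307  0.      1.8198 -0.0567] F [-0.2  0.2 -0.2] w 1.004 ff 0.0
shift [ 1.3426 -1.7326  0.1031] turn [-0.7996  0.3772 -2.1559]
t 1.6 pos [ 0.1425 -0.5828  0.2226] q [-1.3877  0.0911  1.2307  0.      1.8198 -0.0567] F [-0.2  0.2 -0.2] w 1.004 ff 0.0
shift [ 0.5207 -0.4719 -0.3184] turn [0. 0. 0.]
```

>>> apply_moves(
  deltas=[
    [[0.4,-0.3,-0.25],[0,0,-0.7],1],
    [[0.4,-0.3,-0.25],[0,0,-0.7],1],
    [[0.4,-0.3,-0.25],[0,0,-0.7],1],
    [[0.4,-0.3,-0.25],[0,0,-0.7],1],
    [[0.4,-0.3,-0.25],[0,0,-0.7],1],
  ],
)

```text
time: 2.02
position: [0.2614, -0.4373, 0.3168]
orientation: [0.0, 0.922, 0.387, 0.0]
wrist_force: [-0.2, -0.4, 0.1]
gripper_width: 0.995
finger_force: 0.0
```

```bash
python3 - <<'E'
from plan import *
delta(*tgt(.16,-115))
E
```

```text
t 2.02 pos [ 0.2614 -0.4373  0.3168] q [-1.0989 -0.1113  1.2633  0.0001  1.9893 -0.3236] F [-0.2 -0.4  0.1] w 0.995 ff 0.0
shift [ 1.5471 -0.7628  0.2563] turn [-0.8138  0.1341 -1.4759]
```

>>> apply_moves(
  deltas=[
    [[0.48,-0.2,0],[0,0,-0.75],1],
    [[0.48,-0.2,0],[0,0,-0.75],1],
    [[0.48,-0.2,0],[0,0,-0.75],1],
    [[0.48,-0.2,0],[0,0,-0.75],1],
    [[0.48,-0.2,0],[0,0,-0.75],1],
  ],
)

```text
time: 2.43
position: [0.3393, -0.2443, 0.316]
orientation: [0.0, 0.77, 0.638, 0.0]
wrist_force: [0.2, 0.0, -0.7]
gripper_width: 0.998
finger_force: 0.0
```

```bash
python3 - <<'E'
from plan import *
delta(*tgt(.16,-115))
E
```

```text
t 2.43 pos [ 0.3393 -0.2443  0.316 ] q [-0.7054 -0.3504  1.4665  0.0001  2.0246 -0.5191] F [ 0.2  0.  -0.7] w 0.998 ff 0.0
shift [1.1998 0.1229 0.2544] turn [-0.7819 -0.1029 -0.7514]
```

>>> apply_moves(
  deltas=[
    [[0.5,0.0,0],[-0.45,-0.05,-0.6],1],
    [[0.5,0.0,0],[-0.45,-0.05,-0.6],1],
    [[0.5,0.0,0],[-0.45,-0.05,-0.6],1],
    [[0.5,0.0,0],[-0.45,-0.05,-0.6],1],
    [[0.5,0.0,0],[-0.45,-0.05,-0.6],1],
  ],
)

```text
time: 2.85
position: [0.377, -0.0474, 0.3169]
orientation: [0.149, 0.588, 0.789, 0.098]
wrist_force: [-0.4, 0.5, -0.2]
gripper_width: 1.0
finger_force: 0.0
```

```bash
python3 - <<'E'
from plan import *
delta(*tgt(.16,-115))
E
```

```text
t 2.85 pos [ 0.377  -0.0474  0.3169] q [-0.2883 -0.7908  1.7821  0.0816  1.7996 -0.5452] F [-0.4  0.5 -0.2] w 1.0 ff 0.0
shift [0.6007 0.3313 0.3137] turn [-0.3077 -0.0972 -0.1629]
```

>>> apply_moves(
  deltas=[
    [[0.5,0.33,0.25],[-0.2,-0.05,-0.1],1],
    [[0.5,0.33,0.25],[-0.2,-0.05,-0.1],1],
    [[0.5,0.33,0.25],[-0.2,-0.05,-0.1],1],
    [[0.6,0.33,0.31],[-0.31,-0.1,-0.16],1],
    [[0.6,0.33,0.31],[-0.31,-0.1,-0.16],1],
  ],
)

```text
time: 3.27
position: [0.4541, 0.1359, 0.2483]
orientation: [0.255, 0.519, 0.8, 0.159]
wrist_force: [0.8, 0.0, -0.3]
gripper_width: 0.996
finger_force: 0.0
```

```bash
python3 - <<'E'
from plan import *
delta(*tgt(.12,-115))
E
```

```text
t 3.27 pos [0.4541 0.1359 0.2483] q [ 0.3852 -0.7991  1.9895 -0.2313  1.3838 -0.0569] F [ 0.8  0.  -0.3] w 0.996 ff 0.0
shift [0.19   0.0823 0.2002] turn [-0.0012  0.0035 -0.0045]
```

>>> apply_moves(
  deltas=[
    [[0.19,0.08,0.2],[0,0,0],1],
    [[0.19,0.08,0.2],[0,0,0],1],
    [[0.19,0.082,0.2],[0,0,0],1],
    [[0.19,0.082,0.2],[0,0,0],1],
    [[0.19,0.082,0.2],[0,0,0],1],
  ],
)

```text
time: 3.68
position: [0.4999, 0.2164, 0.1806]
orientation: [0.253, 0.52, 0.801, 0.156]
wrist_force: [0.2, -0.2, -0.2]
gripper_width: 1.001
finger_force: 0.0
```

```bash
python3 - <<'E'
from plan import *
delta(*tgt(.019,-115))
p=manip.grab_frame("side"); q=manip.grab_frame("top")
cv2.imwrite("pics/near1.png",np.hstack([rectify(x,O,yaw,.038) for x in (q,p)]))
print(manip.recognise("ball",p)[:1],manip.recognise("ball",q)[:1], O+.038*N)
E
```

```text
t 3.68 pos [0.4999 0.2164 0.1806] q [ 0.5406 -0.5488  1.9596 -0.3281  1.2215  0.1549] F [ 0.2 -0.2 -0.2] w 1.001 ff 0.0
shift [0.0037 0.0043 0.2504] turn [-0.012   0.0019 -0.0045]
[{'location': [0.6004, -0.2026, 0.0934], 'p': 0.66}] [{'location': [0.5647, 0.2114, 0.0998], 'p': 0.67}] [0.5466 0.2173 0.1142]
```

View pics/near1.png

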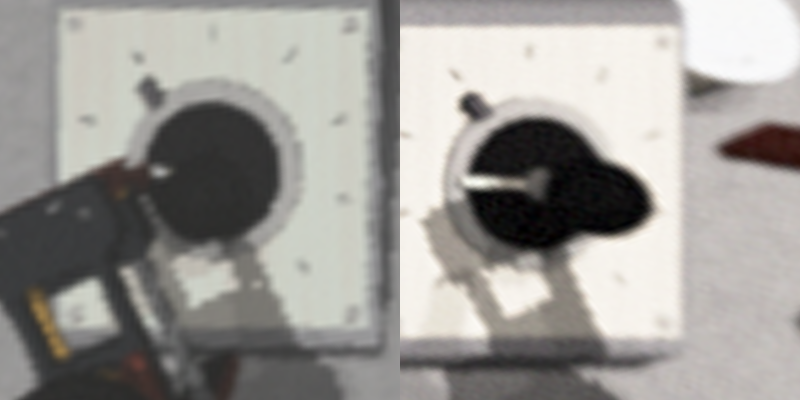

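Both views confirm the ball sits where it was predicted, and the side-view blob centre is about (600,200). The gripper is above it, so I descend along the axis.

>>> apply_moves(
  deltas=[
    [[0.004,0.004,0.06],[-0.012,0,0],1],
    [[0.004,0.004,0.12],[-0.012,0,0],1],
    [[0.004,0.004,0.18],[-0.012,0,0],1],
    [[0.004,0.004,0.22],[-0.012,0,0],1],
    [[0.004,0.004,0.25],[-0.012,0,0],1],
  ],
)

```text
time: 4.3
position: [0.5591, 0.2152, 0.1018]
orientation: [0.257, 0.521, 0.798, 0.162]
wrist_force: [0.3, 0.9, -0.9]
gripper_width: 1.001
finger_force: 0.0
```

```bash
python3 - <<'E'
from plan import *
delta(*tgt(.019,-115))
E
```

```text
t 4.3 pos [0.5591 0.2152 0.1018] q [ 0.4673 -0.3782  1.9846 -0.3248  0.9989  0.1549] F [ 0.3  0.9 -0.9] w 1.001 ff 0.0
shift [ 0.0076 -0.0053  0.004 ] turn [ 0.0064  0.0045 -0.0113]
```

>>> apply_moves(
  deltas=[
    [[0,0,0],[0,0,0],1],
    [[0,0,0],[0,0,0],1],
  ],
)

```text
time: 4.47
position: [0.5587, 0.2157, 0.1027]
orientation: [0.257, 0.521, 0.798, 0.162]
wrist_force: [-0.1, -0.8, 0.4]
gripper_width: 0.997
finger_force: 0.0
```

```bash
python3 - <<'E'
from plan import *
delta(*tgt(.019,-115))
E
```

```text
t 4.47 pos [0.5587 0.2157 0.1027] q [ 0.4686 -0.3793  1.9837 -0.3249  1.0012  0.1551] F [-0.1 -0.8  0.4] w 0.997 ff 0.0
shift [ 0.0068 -0.0061  0.0065] turn [ 0.0063  0.0043 -0.0109]
```

Correct by about 2–3 mm, then close.

>>> apply_moves(
  deltas=[
    [[0.007,-0.006,0.006],[0.006,0.004,-0.01],1],
    [[0.007,-0.006,0.006],[0.006,0.004,-0.01],0.2],
    [[0.007,-0.006,0.006],[0.006,0.004,-0.01],-1],
    [[0.007,-0.006,0.006],[0.006,0.004,-0.01],-1],
    [[0.007,-0.006,0.006],[0.006,0.004,-0.01],-1],
  ],
)

```text
time: 4.88
position: [0.5571, 0.2184, 0.0983]
orientation: [0.255, 0.517, 0.801, 0.16]
wrist_force: [-0.2, 0.2, -0.5]
gripper_width: 0.74
finger_force: 0.0
```

>>> apply_moves(
  deltas=[
    [[0,0,0],[0,0,0],-1],
    [[0,0,0],[0,0,0],-1],
    [[0,0,0],[0,0,0],-1],
    [[0,0,0],[0,0,0],-1],
  ],
)

```text
time: 5.22
position: [0.5574, 0.2185, 0.098]
orientation: [0.255, 0.517, 0.801, 0.16]
wrist_force: [3.5, 1.2, -3.7]
gripper_width: 0.439
finger_force: 30.0
```

```bash
python3 - <<'E'
from plan import *
delta(*tgt(.019,-115)); delta(*tgt(.019,-65))
p=manip.grab_frame("side"); q=manip.grab_frame("top")
cv2.imwrite("pics/grip1.png",np.hstack([rectify(x,O,yaw,.007) for x in (q,p)]))
E
```

```text
t 5.22 pos [0.5574 0.2185 0.098 ] q [ 0.4727 -0.3728  1.9853 -0.3231  0.9983  0.15  ] F [ 3.5  1.2 -3.7] w 0.439 ff 30.035696625709534
shift [-0.0035 -0.0003 -0.0012] turn [ 0.001  -0.0012  0.0014]
t 5.22 pos [0.5574 0.2185 0.098 ] q [ 0.4727 -0.3728  1.9853 -0.3231  0.9983  0.15  ] F [ 3.5  1.2 -3.7] w 0.439 ff 30.035696625709534
shift [-0.0035 -0.0003 -0.0012] turn [ 0.0004 -0.0015  1.1125]
```

View pics/grip1.png

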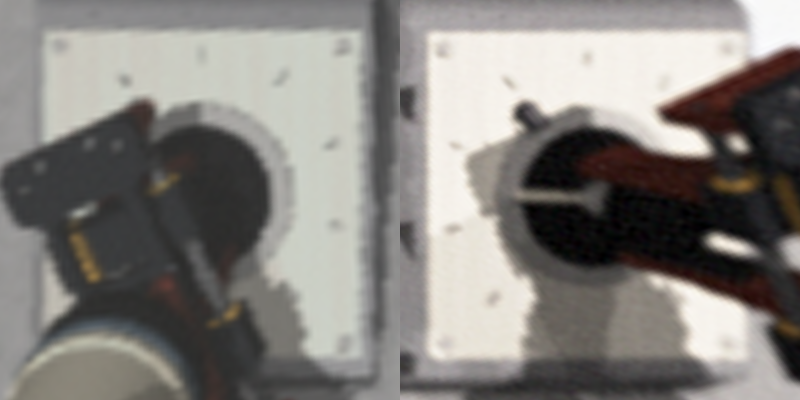

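The grip is on the ball: opening about 38.6 mm at 30 N, with the pointer still visible in the side view ending at about (517,195). Now I turn it.

>>> apply_moves(
  deltas=[
    [[0,0,0],[0,0,0.14],-1],
    [[0,0,0],[0,0,0.28],-1],
    [[0,0,0],[0,0,0.42],-1],
    [[0,0,0],[0,0,0.56],-1],
    [[0,0,0],[0,0,0.7],-1],
  ],
)

```text
time: 5.73
position: [0.5578, 0.2185, 0.0983]
orientation: [0.201, 0.717, 0.629, 0.224]
wrist_force: [5.9, 1.7, -1.5]
gripper_width: 0.441
finger_force: 30.0
```

```bash
python3 - <<'E'
from plan import *
delta(*tgt(.019,-65))
p=manip.grab_frame("side")
cv2.imwrite("pics/turn1.png",np.hstack([rectify(p,O,yaw,.007),rectify(p,O,yaw,.009)]))
E
```

```text
t 5.73 pos [0.5578 0.2185 0.0983] q [ 0.4725 -0.3725  1.9849 -0.3234  0.9975  0.705 ] F [ 5.9  1.7 -1.5] w 0.441 ff 29.99427706003189
shift [-0.0035  0.0004 -0.0011] turn [ 0.001  -0.0021  0.4058]
```

View pics/turn1.png

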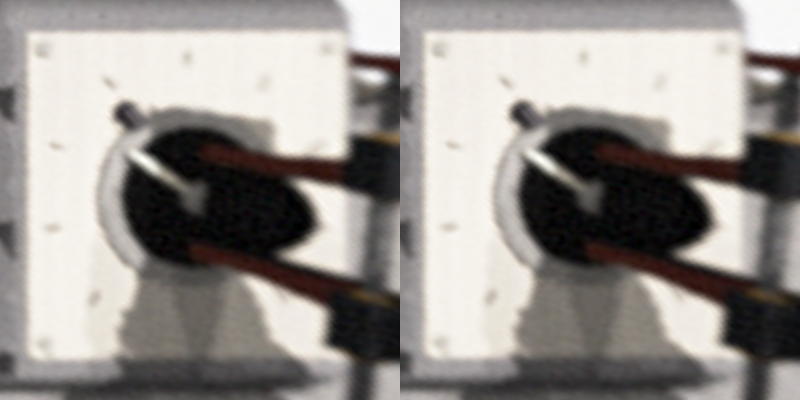

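```bash
cat > meas.py <<'E'
from plan import *
def polar(p,c,h,S=4,R=.07):
    n=int(2*R*1000*S); g=rectify(p,O+c[0]*U+c[1]*V,yaw,h,R,n); g=cv2.cvtColor(g,cv2.COLOR_BGR2GRAY)
    q=cv2.warpPolar(g,(int(R*1000*S),1440),((n-1)/2,(n-1)/2),R*1000*S,cv2.INTER_LINEAR) # rows angle cw from +x(right)
    return q.astype(float)
def ang(row): return (-90-row/4)%360  # right=0 row -> -90 ; deg ccw from up
def prof(p,c,h,r0,r1,S=4):
    a=polar(p,c,h,S)[:,int(r0*S):int(r1*S)].mean(1); A=np.array([ang(i) for i in range(1440)]); o=np.argsort(A); return A[o],a[o]
def centre(p,lo,hi,thr):
    c=np.zeros(2)
    for _ in range(6):
        q=polar(p,c,.007); pts=[]
        for i in range(1440):
            a=ang(i)
            if lo<=a<=hi:
                k=np.nonzero(q[i,100:]>thr)[0]
                if len(k):
                    r=(k[0]+100)/4
                    if 30<r<42: pts.append((np.radians(a),r))
        t,r=np.array(pts).T
        A=np.c_[np.cos(t),np.sin(t)]; d=np.linalg.lstsq(A,r-36,rcond=None)[0]; c=c+d/1000
    return c,np.std(r-36)
def run(p,lo,hi,thr=90,c=None):
    if c is None: c,e=centre(p,lo,hi,thr); print("centre mm",c*1e3,"rms",e)
    for h in(.005,.009):
        a,v=prof(p,c,h,48,57); m=(a>10)&(a<65); w=np.clip(np.percentile(v[m],80)-30-v[m],0,None); print("tab h",h,(w*a[m]).sum()/w.sum(),v[m].min())
    for r in((22,35),(26,35),(30,35)):
        a,v=prof(p,c,.007,*r); m=(a>5)&(a<120); i=np.argmax(np.where(m,v,0)); m=abs(a-a[i])<8; w=np.clip(v[m]-np.percentile(v[m],30),0,None); print("ptr",r,(w*a[m]).sum()/w.sum())
E
python3 - <<'E'
from meas import *
import pickle; P=pickle.load(open("P.pkl","rb"))
print("now"); p=manip.grab_frame("side"); run(p,62,150)
print("before side"); run(P["side"],5,170)
print("before top"); run(P["top"],0,360)
E
```

```text
now
centre mm [0.0909 2.7125] rms 0.8469230296638167
tab h 0.005 37.44027476038339 49.583333333333336
tab h 0.009 39.775515250456 57.611111111111114
ptr (22, 35) 51.39639207130779
ptr (26, 35) 51.58712793748717
ptr (30, 35) 51.72200796711581
before side
centre mm [0.8698 2.141 ] rms 0.49057597477229675
tab h 0.005 38.51384628685862 52.111111111111114
tab h 0.009 40.977104994451004 56.52777777777778
ptr (22, 35) 87.78410162428519
ptr (26, 35) 87.76612007578234
ptr (30, 35) 87.77781972611868
before top
centre mm [ 0.7434 -0.2535] rms 0.6328165603783544
tab h 0.005 37.75752470145606 88.91666666666667
tab h 0.009 36.013647121036115 88.36111111111111
ptr (22, 35) 89.3024501047607
ptr (26, 35) 89.30309969702877
ptr (30, 35) 89.02686572970526
```

>>> apply_moves(
  deltas=[
    [[0,0,0],[0,0,0.13],-1],
    [[0,0,0],[0,0,0.25],-1],
    [[0,0,0],[0,0,0.38],-1],
    [[0,0,0],[0,0,0.38],-1],
  ],
)

```text
time: 6.17
position: [0.558, 0.2185, 0.0984]
orientation: [0.166, 0.802, 0.515, 0.252]
wrist_force: [8.8, 1.8, -1.6]
gripper_width: 0.44
finger_force: 30.0
```

```bash
python3 - <<'E'
from meas import *
delta(*tgt(.019,-65))
p=manip.grab_frame("side"); q=manip.grab_frame("top")
cv2.imwrite("pics/turn2.png",np.hstack([rectify(x,O+.030*U+.02*V,yaw,.008,.05,400) for x in (q,p)]))
run(p,0,0,c=np.array([.0008,.001]))
E
```

```text
t 6.17 pos [0.558  0.2185 0.0984] q [ 0.4723 -0.3724  1.9848 -0.3235  0.9971  1.0037] F [ 8.8  1.8 -1.6] w 0.44 ff 30.000212788581848
shift [-0.0033  0.0008 -0.0012] turn [ 0.0012 -0.0025  0.0254]
tab h 0.005 39.434833533474574 48.05555555555556
tab h 0.009 41.83151728619458 59.02777777777778
ptr (22, 35) 36.83678333345018
ptr (26, 35) 36.97983879234349
ptr (30, 35) 37.120511491687836
```

View pics/turn2.png

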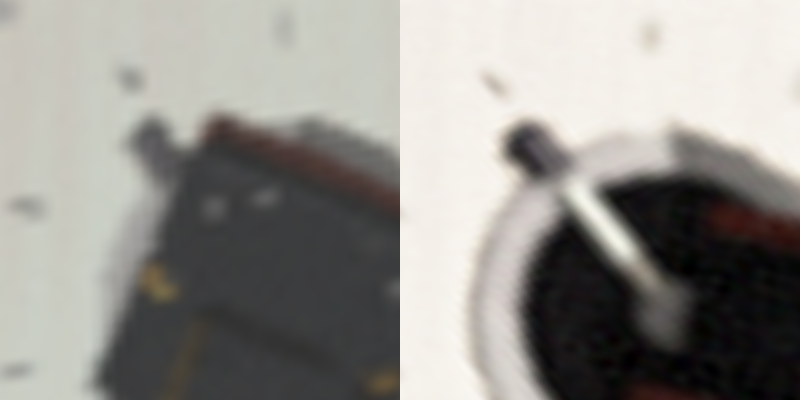

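In the side view the pointer line, from (655,290) to (570,180), passes slightly right of the tab centre at (535,148), so it may have gone about 2° too far. I release and back off to check from both cameras.

>>> apply_moves(
  deltas=[
    [[0,0,0],[0,0,0],1],
    [[0,0,0],[0,0,0],1],
    [[0,0,0],[0,0,0],1],
    [[0,0,0],[0,0,0],1],
    [[0,0,0],[0,0,0],1],
  ],
)

```text
time: 6.68
position: [0.5569, 0.2182, 0.0975]
orientation: [0.166, 0.801, 0.518, 0.25]
wrist_force: [-0.7, 0.4, 0.7]
gripper_width: 0.786
finger_force: 0.0
```

>>> apply_moves(
  deltas=[
    [[0,0,-0.05],[0,0,0],1],
    [[0,0,-0.1],[0,0,0],1],
    [[0,0,-0.2],[0,0,0],1],
    [[0,0,-0.25],[0,0,0],1],
    [[0,0,-0.25],[0,0,0],1],
  ],
)

```text
time: 7.1
position: [0.5, 0.2201, 0.1861]
orientation: [0.166, 0.8, 0.517, 0.255]
wrist_force: [0.4, 0.8, 0.7]
gripper_width: 0.994
finger_force: 0.0
```

```bash
python3 - <<'E'
from meas import *
delta(*tgt(.019,-65))
p=manip.grab_frame("side"); q=manip.grab_frame("top")
import pickle; pickle.dump({"side":p,"top":q},open("P2.pkl","wb"))
cv2.imwrite("pics/after1.png",np.hstack([rectify(x,O+.025*U+.015*V,yaw,.008,.05,400) for x in (q,p)]))
run(p,0,0,c=np.array([.0008,.001])); run(q,0,0,c=np.array([.0007,-.0002]))
E
```

```text
t 7.1 pos [0.5    0.2201 0.1861] q [ 0.5468 -0.5592  1.9621 -0.3298  1.2128  1.0036] F [0.4 0.8 0.7] w 0.994 ff 0.0
shift [-0.0101 -0.0059  0.2614] turn [ 0.0055 -0.0096  0.0303]
tab h 0.005 39.4471451574252 50.111111111111114
tab h 0.009 41.84503735225473 60.19444444444444
ptr (22, 35) 37.116623629895805
ptr (26, 35) 37.21634554944569
ptr (30, 35) 37.33524539124857
tab h 0.005 37.672135854101676 89.41666666666667
tab h 0.009 35.924404582327 88.66666666666667
ptr (22, 35) 40.284447777414115
ptr (26, 35) 40.30148082080866
ptr (30, 35) 40.06610193272301
```

View pics/after1.png

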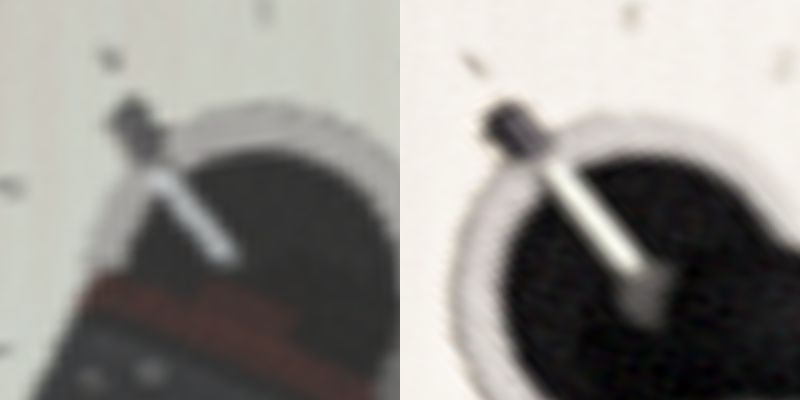

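```bash
cat > fit.py <<'E'
from meas import *
S=8;R=.07;n=int(2*R*1000*S)
def img(p): return cv2.cvtColor(rectify(p,O,yaw,.007,R,n),cv2.COLOR_BGR2GRAY).astype(float)
def uv(ix,iy): return np.c_[R-iy*2*R/(n-1), R-ix*2*R/(n-1)]*1000  # (u,v) mm
iy,ix=np.mgrid[0:n,0:n]; UV=uv(ix.ravel(),iy.ravel())
def line(g,c,a0):
    t=np.radians(a0); d=np.array([np.cos(t),np.sin(t)]); e=np.array([-d[1],d[0]])
    for _ in range(4):
        s=np.arange(22,34.5,.25); o=np.arange(-5,5.01,.1); P=c+s[:,None,None]*d+o[None,:,None]*e
        m=(((R*1000-P)/(2*R*1000))*(n-1)).astype(np.float32); v=cv2.remap(g.astype(np.float32),m[...,1].copy(),m[...,0].copy(),cv2.INTER_LINEAR)
        w=np.clip(v-v.min(1,keepdims=True)-.4*np.ptp(v,axis=1)[:,None],0,None); x=(w*o).sum(1)/w.sum(1)
        k=np.polyfit(s,x,1); q=c+e*k[1]; d=d+e*k[0]; d/=np.linalg.norm(d); e=np.array([-d[1],d[0]]); c=q
    return c,d,np.std(x-np.polyval(k,s))
def tabmask(p,th,c):
    r=np.radians(th); d=np.array([np.cos(r),np.sin(r)]); e=np.array([-d[1],d[0]])
    X=[c+a*d+b*e for a in(45,59) for b in(-4,4)]
    T=np.array(p["cam_to_world"])[:3,3]; pts=[]
    for x in X:
        for h in(1,9):
            W=O+(x[0]*U+x[1]*V+h*N)/1000; k=((O+.007*N-T)@N)/((W-T)@N); Q=T+k*(W-T)-O; pts.append([Q@U*1000,Q@V*1000])
    H=cv2.convexHull(np.array(pts,np.float32)); M=cv2.moments(H); return np.array([M["m10"],M["m01"]])/M["m00"],H[:,0]
E
python3 - <<'E'
from fit import *
import pickle; A=pickle.load(open("P.pkl","rb")); B=pickle.load(open("P2.pkl","rb"))
for k,c0 in(("side",[.8,1.]),("top",[.7,-.2])):
    g0,g1=img(A[k]),img(B[k]); c0=np.array(c0)
    p0,d0,e0=line(g0,c0,88); p1,d1,e1=line(g1,c0,39)
    a=np.linalg.solve(np.c_[d0,-d1],p1-p0); c=p0+a[0]*d0
    an=[np.degrees(np.arctan2(d[1],d[0])) for d in(d0,d1)]
    print(k,"line angles",an,"diff",an[0]-an[1],e0,e1,"centre",c)
    for g,nm in((g0,"before"),(g1,"after")):
      for cc in(c,c0):
        best=None
        for th in np.arange(30,46,.5):
          m,H=tabmask(A[k],th,cc)
          # dark mask near predicted
          near=(np.hypot(*(UV-m).T)<11)&(np.hypot(*(UV-cc).T)>42); bg=np.percentile(g.ravel()[near],85); dk=near&(g.ravel()<.62*bg)
          ctr=UV[dk].mean(0); err=ctr-m
          t=np.radians(th); lat=err@np.array([-np.sin(t),np.cos(t)]); rad=err@np.array([np.cos(t),np.sin(t)])
          if best is None or abs(lat)<abs(best[1]): best=(th,lat,rad,dk.sum()/64,cv2.contourArea(H.reshape(-1,1,2)))
        print(nm,cc,"tab th %.1f lat %.2f rad %.2f area %.0f pred %.0f"%best)
E
```

```text
side line angles [np.float64(87.9285198513152), np.float64(38.6590357284579)] diff 49.2694841228573 0.030506452587810325 0.027672824662782557 centre [0.8878 0.1206]
before [0.8878 0.1206] tab th 40.0 lat -0.08 rad 0.15 area 157 pred 219
before [0.8 1. ] tab th 39.0 lat 0.09 rad -0.37 area 160 pred 220
after [0.8878 0.1206] tab th 40.0 lat -0.08 rad 0.04 area 161 pred 219
after [0.8 1. ] tab th 39.0 lat 0.09 rad -0.50 area 166 pred 220
top line angles [np.float64(87.97935072659823), np.float64(39.500411182909296)] diff 48.47893954368893 0.13582485373503858 0.1439699494875192 centre [ 0.1146 -0.1776]
before [ 0.1146 -0.1776] tab th 37.5 lat -0.22 rad -1.07 area 115 pred 167
before [ 0.7 -0.2] tab th 37.5 lat 0.16 rad -1.53 area 117 pred 167
after [ 0.1146 -0.1776] tab th 37.5 lat -0.19 rad -1.29 area 121 pred 167
after [ 0.7 -0.2] tab th 37.5 lat 0.18 rad -1.74 area 121 pred 167
```

```bash
python3 - <<'E'
from fit import *
from scipy.optimize import minimize
import pickle; B=pickle.load(open("P2.pkl","rb")); A=pickle.load(open("P.pkl","rb"))
for k,c in(("side",[.89,.12]),("top",[.4,-.2])):
  c=np.array(c)
  for D in(A,B):
    p=D[k]; g=img(p)
    # blurred silhouette template, NCC over theta and centre shift along radius
    res=[]
    for th in np.arange(33,45,.5):
      for rs in np.arange(-2,2.1,.5):
        t=np.radians(th); d=np.array([np.cos(t),np.sin(t)])
        m,H=tabmask(p,th,c+rs*d); pix=((R*1000-H)/(2*R*1000)*(n-1))[:,::-1].round().astype(np.int32)
        T=np.zeros((n,n),np.float32); cv2.fillConvexPoly(T,pix,1); T=cv2.GaussianBlur(T,(0,0),1.2*S)
        t0=np.radians(38.5); m0=c+53*np.array([np.cos(t0),np.sin(t0)])
        w=(np.hypot(*(UV-m0).T)<13)&(np.hypot(*(UV-c).T)>47.5)
        res.append((-np.corrcoef(T.ravel()[w],g.ravel()[w])[0,1],th,rs))
    res.sort(reverse=True); print(k,[tuple(np.round(r,3)) for r in res[:3]])
    for f in(.5,.62,.75,.82):
        t0=np.radians(38.5); m0=c+53*np.array([np.cos(t0),np.sin(t0)]); w=(np.hypot(*(UV-m0).T)<13)&(np.hypot(*(UV-c).T)>49); bg=np.percentile(g.ravel()[w],85)
        dk=w&(g.ravel()<f*bg)&(np.hypot(*(UV-m0).T)<9); x=UV[dk].mean(0)-c; print(f,np.degrees(np.arctan2(x[1],x[0])),np.hypot(*x),dk.sum()/64)
E
```

```text
side [(np.float64(0.961), np.float64(39.5), np.float64(-1.0)), (np.float64(0.961), np.float64(40.0), np.float64(-1.0)), (np.float64(0.96), np.float64(39.5), np.float64(-1.5))]
0.5 41.33554309604859 54.712482863640126 108.875
0.62 41.0820543561383 54.68673255989239 129.40625
0.75 40.68831861469497 54.70163939068477 146.265625
0.82 40.41028823877843 54.72060070400548 154.796875
side [(np.float64(0.96), np.float64(39.5), np.float64(-1.0)), (np.float64(0.96), np.float64(40.0), np.float64(-1.0)), (np.float64(0.959), np.float64(39.5), np.float64(-1.5))]
0.5 41.28867199962628 54.71274583416178 110.1875
0.62 41.06073191534651 54.68561360347153 130.046875
0.75 40.690229198899495 54.70815418821252 146.65625
0.82 40.41253935099329 54.73277915948859 154.84375
top [(np.float64(0.983), np.float64(37.5), np.float64(-0.5)), (np.float64(0.98), np.float64(37.5), np.float64(-1.0)), (np.float64(0.98), np.float64(37.5), np.float64(0.0))]
0.5 36.28892232736008 53.12664263238636 45.34375
0.62 36.510417658262114 53.61910717182193 80.46875
0.75 36.594432608411644 54.031703918196165 113.609375
0.82 36.678861172720666 54.27048454580033 133.21875
top [(np.float64(0.983), np.float64(37.5), np.float64(-0.5)), (np.float64(0.98), np.float64(37.5), np.float64(-1.0)), (np.float64(0.98), np.float64(37.5), np.float64(0.0))]
0.5 36.302936891169296 53.118997237772994 45.75
0.62 36.4934343945156 53.61116655973898 80.265625
0.75 36.58366007966257 54.020874387126696 112.90625
0.82 36.68602430994314 54.2680878422045 133.515625
```

Both frames agree that the tab has not moved and the pointer is aligned with it within about 1° (mean 39.0° against 38.6°). Next is the button.

```bash
python3 - <<'E'
from meas import *
import pickle; A=pickle.load(open("P.pkl","rb"))
q=manip.grab_frame("top"); s=manip.grab_frame("side")
for nm,p in(("top",q),("side",s)):
    for l in("start_top","start"):
        for tr in manip.trace(l,p)[:1]:
            m=tr["pixels"].astype(np.uint8); y,x=np.nonzero(m); c,d=ray(p,[[x.mean(),y.mean()]]); t=(.052-c[2])/d[0,2]; print(nm,l,tr["p"],len(x),x.mean(),y.mean(),c+t*d[0])
    X0=np.array([.4806,-.0135,.052]); g=np.linspace(-.06,.06,400); a,b=np.meshgrid(g[::-1],g[::-1],indexing="ij")
    m=proj(p,np.c_[X0[0]+a.ravel(),X0[1]+b.ravel(),0*a.ravel()+.052]).reshape(400,400,2).astype(np.float32)
    im=cv2.remap(p["image"][:,:,::-1],m[...,0],m[...,1],cv2.INTER_CUBIC); cv2.circle(im,(200,200),47,(0,0,255),1)
    A[nm+"i"]=im
cv2.imwrite("pics/start.png",np.hstack([A["topi"],A["sidei"]]))
R=Ro.from_matrix(np.c_[[0,1,0],[1,0,0],[0,0,-1]]); delta([.4806,-.0135,.16],R)
E
```

```text
top start_top 0.49 1045 339.51674641148327 158.47751196172248 [0.6973 0.0001 0.052 ]
top start 0.43 76 336.11842105263156 232.6578947368421 [ 0.4812 -0.0118  0.052 ]
side start_top 0.4 817 283.9033047735618 264.6744186046512 [0.5784 0.1769 0.052 ]
t 7.5 pos [0.4997 0.2185 0.1776] q [ 0.5442 -0.5515  1.9683 -0.3295  1.2107  1.0034] F [-0.8  1.4 -0.7] w 1.004 ff 0.0
shift [-0.5555  0.1784  0.0138] turn [ 0.7642 -0.1526 -0.5228]
```

View pics/start.png

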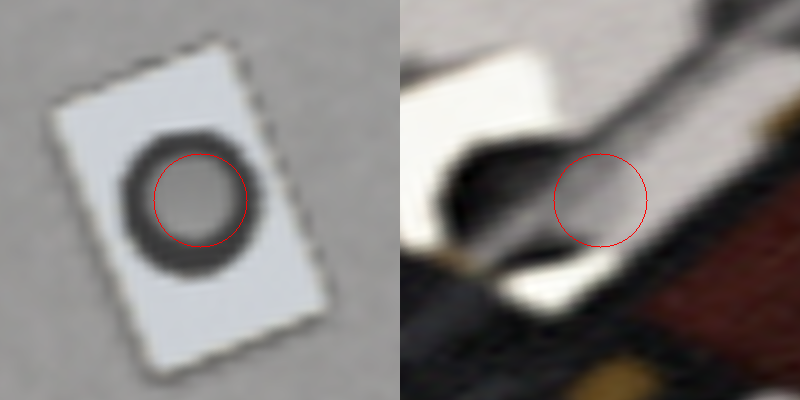

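The top rectification shows the grey cap centred at about (193,200), so the button is at about (0.481, -0.0115).

>>> apply_moves(
  deltas=[
    [[-0.05,0.0,-0.08],[0,0,0],-1],
    [[-0.15,0.05,-0.1],[0.15,-0.03,-0.1],-1],
    [[-0.25,0.08,-0.1],[0.3,-0.06,-0.2],-1],
    [[-0.35,0.11,-0.1],[0.42,-0.09,-0.3],-1],
    [[-0.45,0.14,-0.1],[0.54,-0.12,-0.4],-1],
  ],
)

```text
time: 7.92
position: [0.4609, 0.0625, 0.2029]
orientation: [0.079, 0.758, 0.638, 0.111]
wrist_force: [1.7, -0.1, 0.2]
gripper_width: 0.66
finger_force: 0.0
```

```bash
python3 - <<'E'
from meas import *
R=Ro.from_matrix(np.c_[[0,1,0],[1,0,0],[0,0,-1]]); delta([.481,-.0115,.12],R)
E
```

```text
t 7.92 pos [0.4609 0.0625 0.2029] q [ 0.0572 -0.5474  1.8334  0.0058  1.5817  0.2293] F [ 1.7 -0.1  0.2] w 0.66 ff 0.0
shift [-0.1879  0.0253  0.2092] turn [ 0.3444 -0.0571 -0.2167]
```

>>> apply_moves(
  deltas=[
    [[-0.1,0.015,0.1],[0.12,-0.02,-0.08],-1],
    [[-0.188,0.025,0.15],[0.24,-0.04,-0.16],-1],
    [[-0.188,0.025,0.209],[0.344,-0.057,-0.217],-1],
    [[-0.188,0.025,0.209],[0.344,-0.057,-0.217],-1],
    [[-0.188,0.025,0.209],[0.344,-0.057,-0.217],-1],
  ],
)

```text
time: 8.33
position: [0.4799, -0.0117, 0.1142]
orientation: [-0.003, 0.71, 0.704, -0.003]
wrist_force: [0.0, 0.4, 1.5]
gripper_width: 0.28
finger_force: 0.0
```

```bash
python3 - <<'E'
from meas import *
R=Ro.from_matrix(np.c_[[0,1,0],[1,0,0],[0,0,-1]]); delta([.481,-.0115,.057],R)
E
```

```text
t 8.33 pos [ 0.4799 -0.0117  0.1142] q [-0.0946 -0.2224  1.7223 -0.0008  1.65   -0.0868] F [0.  0.4 1.5] w 0.28 ff 0.0
shift [0.0004 0.0039 0.143 ] turn [-0.0106  0.0001 -0.0101]
```

Wait for the fingers to shut, then descend.

>>> apply_moves(
  deltas=[
    [[0,0,0],[0,0,0],-1],
    [[0,0,0],[0,0,0],-1],
    [[0,0.002,0.05],[0,0,0],-1],
    [[0,0.002,0.1],[0,0,0],-1],
    [[0,0.002,0.135],[0,0,0],-1],
  ],
)

```text
time: 8.75
position: [0.4825, -0.0101, 0.0678]
orientation: [0.004, 0.708, 0.706, 0.003]
wrist_force: [0.3, -0.3, -0.8]
gripper_width: 0.009
finger_force: 0.0
```

>>> apply_moves(
  deltas=[
    [[0,0,0],[0,0,0],-1],
    [[0,0,0],[0,0,0],-1],
  ],
)

```text
time: 8.92
position: [0.4821, -0.0103, 0.0677]
orientation: [0.003, 0.709, 0.706, 0.002]
wrist_force: [0.2, -0.7, 1.2]
gripper_width: 0.004
finger_force: 0.0
```

```bash
python3 - <<'E'
from meas import *
R=Ro.from_matrix(np.c_[[0,1,0],[1,0,0],[0,0,-1]]); delta([.481,-.0115,.045],R)
E
```

```text
t 8.92 pos [ 0.4821 -0.0103  0.0677] q [-0.0913 -0.2118  1.796  -0.001   1.5511 -0.0873] F [ 0.2 -0.7  1.2] w 0.004 ff 0.0
shift [-0.0028 -0.003   0.0569] turn [ 0.0078  0.002  -0.0051]
```

>>> apply_moves(
  deltas=[
    [[-0.003,-0.003,0.03],[0,0,0],-1],
    [[-0.003,-0.003,0.042],[0,0,0],-1],
    [[-0.003,-0.003,0.05],[0,0,0],-1],
    [[-0.003,-0.003,0.055],[0,0,0],-1],
    [[-0.003,-0.003,0.055],[0,0,0],-1],
  ],
)

```text
time: 9.33
position: [0.4816, -0.0123, 0.0462]
orientation: [0.002, 0.709, 0.705, 0.001]
wrist_force: [-4.0, -0.2, 13.0]
gripper_width: 0.008
finger_force: 6.3
```

>>> apply_moves(
  deltas=[
    [[0,0,0.003],[0,0,0],-1],
    [[0,0,0.003],[0,0,0],-1],
  ],
)

```text
time: 9.5
position: [0.4816, -0.0123, 0.046]
orientation: [0.002, 0.709, 0.705, 0.001]
wrist_force: [-6.9, 1.9, 18.4]
gripper_width: 0.006
finger_force: 9.3
```

Bottomed out: 18 N with almost no further travel. Raise.

>>> apply_moves(
  deltas=[
    [[0,0,-0.03],[0,0,0],-1],
    [[0,0,-0.1],[0,0,0],-1],
    [[0,0,-0.2],[0,0,0],-1],
    [[0,0,-0.3],[0,0,0],-1],
    [[0,0,-0.4],[0,0,0],-1],
  ],
)

```text
time: 9.92
position: [0.4799, -0.0121, 0.2036]
orientation: [0.001, 0.709, 0.705, -0.0]
wrist_force: [1.4, -0.5, 0.2]
gripper_width: 0.002
finger_force: 0.0
```

>>> apply_moves(
  deltas=[
    [[0,0,0],[0,0,0],-1],
    [[0,0,0],[0,0,0],-1],
    [[0,0,0],[0,0,0],-1],
  ],
)

```text
time: 10.17
position: [0.4804, -0.0122, 0.2015]
orientation: [0.001, 0.709, 0.705, -0.0]
wrist_force: [-0.2, -1.0, -0.2]
gripper_width: 0.008
finger_force: 0.0
```

```bash
python3 - <<'E'
from fit import *
s=manip.get_state(); print(s["time"],s["position"],s["wrist_force"])
for k,c in(("side",[.89,.12]),("top",[.4,-.2])):
    p=manip.grab_frame(k); cc,d,e=line(img(p),np.array(c),39); print(k,np.degrees(np.arctan2(d[1],d[0])),e)
    r=[]
    for l in("start",):
        for x in manip.recognise(l,p)[:1]: print(l,x)
E
```

```text
10.1667 [ 0.4804 -0.0122  0.2015] [-0.2108 -0.9765 -0.1633]
side 38.90351148233903 0.017730204827478488
start {'location': [0.6013, -0.2006, 0.0946], 'p': 0.63}
top 39.42385670329439 0.14753305332465924
```

The dial has stayed where I left it, the button was pressed and released, and the arm touches nothing, so I hand in.

```bash
python3 -c "
from station import manip; print(manip.sign_off())"
```

```text
the job is handed in; nothing more can be done
None
```

I turned the ball dial to the index tab (pointer about 39.0°, tab about 38.6°, agreeing within about 1°), then pressed the start button to its stop (18 N) and backed off clear; I did not see the button's return in a picture, and handed the job in at about 10 s.

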